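# Let the bar blanks down the chute into the tray

### The arm

A 6-joint arm with a two-finger parallel gripper is mounted at the origin on the work surface. World frame = base frame: x ahead of the robot, y to its left, z up, the work surface at z = 0. Lengths are in m, angles in rad, forces in N, time in s.
With the tool pointing down it reaches from about 0.3 to 0.95 m from the base axis. Payload 3.1 kg.
Tool frame: the origin (TCP) lies on the mounting face of the last link; the fingertips stand 173 mm ahead of it and the grasp point (between the pads) lies 155 mm ahead of it (r.tip_extent is the z of the fingertips in the tool frame, in m); z points along the fingers, y is the line along which they close (so a half turn about z gives the same grasp; the last joint's range is limited). The gripper opens to 85 mm and grips with 20 to 120 N. Pads are 22 mm wide; open, the fingers measure 114 mm over their backs; the gripper's body (76 mm by 85 mm) begins 54 mm behind the grasp point. The pads swing forward as they close: fully open they stand 13 mm farther back than shut.
Start: joints at [-1.375, 0.308, 1.634, -0, 1.2, -0.07], TCP at [0.164, -0.603, 0.405] pointing down, gripper open.
Joint ranges: [-3.06, 3.06], [-0.79, 1.96], [0.05, 2.63], [-1.19, 4.34], [0.05, 2.64], [-2.94, 2.94]. Speed limits (rad/s): [2.79, 2.79, 3.14, 3.14, 3.14, 3.14].

### API

Orientations are given as a rotation vector (axis times angle).
In Python, from bench import get_state, eyes, hand_in, r gives the robot as it stands.
- The arm moves only by the tool step_arm, never from a script. Its argument "commands" is a list of rows, each an object of numbers: "rx", "ry", "rz": the turn, a rotation vector about the world's x, y, z in units of 6 degrees (1.0 is 6 degrees); "x", "y", "z": the shift along the world's x, y, z in units of 30 mm (1.0 is 30 mm); "hand": the finger opening in mm, from 0 to 85.4. In form: [{"rx": .., "ry": .., "rz": .., "x": .., "y": .., "z": .., "hand": ..}, ...]. A call has 1 to 8 rows; each row shifts and turns the commanded pose from where the row before left it; what a row does not reach is not made up. A row lasts 1/10 s, in which the tool goes at most 50 mm and 8.59 degrees, less where a joint would pass 70% of its speed; a pose out of reach is approached as far as the arm can. A call is refused whole if a number of a shift passes 1 or a number of a turn 1, either way. A call with a gripper value outside its range is refused whole. The fingers move at their own pace and stop on an object; "grip_force" is the grip in N (left out, the last holds). Time passes only in rows, so rows that do not move let the fingers close. It gives the time, the measured TCP pose, the force, the opening and the grip force at its end, in the units of the state.
- get_state(): the state, without advancing time (a new reading comes with each control period).
- eyes.grab_frame(name): name is "scene" or "top" or "wrist"; returns the picture (400x640x3 uint8, red, green, blue); there is no depth.
- eyes.camera_info(name): a dict with "intrinsics" (3x3 intrinsics, pixels), "origin" and "orientation" of the camera in the world; the wrist camera has in their place "mount" (4x4, takes a point from camera to tool coordinates, whose origin is the TCP and whose axes are the flange's). Camera axes: x right, y down, z forward; pixel columns grow to the right and rows downward; lengths in m; the calibration is good to about 2 mm. A picture is of the moment at which its call begins: read the wrist's pose just before it. camera_info takes no time and is no camera call.
- hand_in(): hands the job in; it is judged then, once.
The state is a dict: "time": time; "joint_pos": joint angles; "joint_velocities": joint speeds; "effort": joint torques, N m; "tool_pos": TCP position; "tcp_rot": TCP orientation; "contact_force": force on the tool from outside, world axes, zero at the start; "wrist_torque": the same for the moment, N m; "finger_gap": finger opening in m; "finger_force": force on a finger pad.
Only numpy, scipy, OpenCV 4.12 (cv2) and the standard library are available. Lean on these libraries where they do the work, as an engineer would, in place of code of your own. Each camera call takes 0.05 s, during which the arm holds its last target. There are 200 camera calls.

### The job

Three steel bar blanks wait behind the gate of the gravity chute on the smithy bench. Slide the open sheet-metal tray along the bench, without lifting it, until it sits under the chute's lip, square against the foot plate; then press down the pad at the upper end of the rocking lever so that its other end lifts the gate, keep it down until all three blanks have rolled out into the tray, and let the lever come back up so the gate is shut. Do not touch the blanks or the gate yourself, pick nothing up, and leave the other things on the bench where they are.

Things in the scene. Friction and masses are not known exactly. Their poses are not given: they have to be found in the camera images.
- chute: Grey sheet-steel gravity chute fixed on four short legs: 260 mm long, 95 mm wide, 32 mm side cheeks, sloping 10 deg. Origin on the bench midway between the front legs, in the front face of the foot plate; x points level up the chute (uphill), -x is the way blanks roll out, y across, z up. x points to the robot's left (+y), within 15 deg. The lever lies over its centre line.
- foot_stop (a point): Centre of the front face of the chute's foot plate, 16 mm above the bench: an upright plate across the front legs, 132 mm wide, 32 mm high, facing -x of the chute. It is the stop for the tray.
- lip (a point): Middle of the chute's lower edge, where the blanks drop off: top of the floor, 65 mm above the bench (underside 61 mm), 45 mm out from the foot plate towards -x of the chute. Chute floor's upper end: 215 mm uphill of the foot plate, 111 mm high.
- pivot (a point): Middle of the rocking lever's level pivot pin, 85 mm uphill of the foot plate, 152 mm above the bench, between bearing cheeks that reach 175 mm high. The gate hangs 85 mm from it downhill, the press pad is 167 mm from it uphill, past the chute's upper end.
- rocker (a joint): Angle (rad) of the steel rocking lever: 0 = at rest, gate shut; grows as the pad is pressed, to the stop at 0.30 (pad about 51 mm lower, gate edge about 28 mm higher). A blank passes under the gate from about 0.18; 0.24 or more is clear passage. A spring brings it back to 0 when let go. Pressing at the pad takes about 2 N at first, about 4 N at the stop.
- pad_top (a point): Centre of the top face of the lever's press pad, a flat steel plate 50 x 50 x 8 mm, level and 178 mm above the bench at rest. Pressed, it swings about the pivot, which is 167 mm away downhill and 26 mm lower: at 0.28 rad it is 47 mm lower and has shifted less than 2 mm along the chute.
- gate_edge (a point): Middle of the lower edge of the gate: a steel plate 72 mm wide, 72 mm high, 4 mm thick, fixed under the lower end of the lever and hanging across the chute in front of the blanks. At rest the edge is 5 mm above the chute floor, 78 mm above the bench, in line with the foot plate; it rises as the pad is pressed. The gate plate itself is not to be touched.
- tray: Open sheet-metal tray, loose, 0.5 to 1 kg, on the bench before the chute's lip: 136 mm along its x, 156 mm along its y, 42 mm high, walls 4 mm. Origin at the centre of its underside; x roughly along the chute's x (within 0.12 rad). It starts 50 to 110 mm short of the foot plate. Home, its near wall is against the plate and its origin 68 mm from it; pushing squares it up. Lip clears rim by 19 mm.
- blank_1: Steel round-bar blank, 22 mm diameter, 80 mm long, 0.18 to 0.33 kg, number 1 from the gate; lies across the chute behind the gate. Origin at its centre, y along its axis. It rolls by itself when the gate is lifted, and turns about its axis as it does.
- blank_2: Steel round-bar blank, 22 mm diameter, 80 mm long, 0.18 to 0.33 kg, number 2 from the gate; lies across the chute behind the gate. Origin at its centre, y along its axis. It rolls by itself when the gate is lifted, and turns about its axis as it does.
- blank_3: Steel round-bar blank, 22 mm diameter, 80 mm long, 0.18 to 0.33 kg, number 3 from the gate; lies across the chute behind the gate. Origin at its centre, y along its axis. It rolls by itself when the gate is lifted, and turns about its axis as it does.
- offcut: Bystander: short bar offcut standing on end near the tray on the robot's side, 22 mm diameter, 55 mm high; origin at its underside.
- oiler: Bystander: copper oil can with a thin spout, 52 mm diameter, 110 mm high, beside the chute on the robot's side; origin at its underside.
- tin: Bystander: round steel tin, 62 mm diameter, 75 mm high, beside the chute's upper end on the side away from the robot; origin at its underside.
- file: Bystander: flat file with a wooden handle, 255 mm long, lying beyond the tray on the side away from the robot, roughly along the chute's x; origin near its middle, on the bench.
- hammer: Bystander: hammer with a wooden handle lying at the robot's right, beyond the tray.
- brush: Bystander: bench brush lying nearer, at the robot's right.
- tongs: Bystander: blacksmith's tongs, 345 mm long, 12 mm thick, lying at the robot's left; origin at the rivet, on the bench.

How it is judged:
By the outcome, as a careful person would: the job done as asked, in the order asked, and still so for the second after the job is handed in, with the robot touching nothing.
It also fails if it takes over 45 s, if anything falls off the work surface, if the arm or the gripper's body presses on something with over 40 N, if the wrist force passes 120 N, or if a joint passes its speed limit or range.

## Working session

There is one attempt and no reset: what is moved stays moved. The work goes in short steps, Python scripts to look and compute and a tool call to move; the robot and the scene stay as the last step left them, time stands still between calls to the robot, and variables do not carry over. Pictures are saved under pics/ and viewed, at most 10 in all, crops included, and the job is handed in when it is done.

Besides the shell and the picture viewer there is one more tool, called by a JSON object that holds its "name" and its "arguments". step_arm: Moves the arm, as the interface text tells. Its arguments: {"type":"object","properties":{"commands":{"type":"array"},"grip_force":{"type":"number"}},"required":["commands"]}

```bash
mkdir -p pics; ls; python3 - <<'E'
from bench import get_state, eyes, hand_in, r
import cv2
s=get_state();print(s['time'],s['tool_pos'],s['tcp_rot'])
for n in('top','scene'):
    im=eyes.grab_frame(n);cv2.imwrite(f'pics/{n}0.png',im[...,::-1])
    i=eyes.camera_info(n);print(i)
print(eyes.camera_info('wrist'))
E
```

```text
pics
0.0 [ 0.16407459 -0.60263708  0.40342482] [-3.1115769e+00 -4.1600740e-01  2.1842268e-04]
{'intrinsics': array([[443.90285857,   0.        , 318.54019678],
       [  0.        , 443.90285857, 201.12352714],
       [  0.        ,   0.        ,   1.        ]]), 'origin': array([0.32761171, 0.044361  , 1.39217999]), 'orientation': array([-2.16261334,  2.10868067, -0.16407047])}
{'intrinsics': array([[362.50312267,   0.        , 319.58578589],
       [  0.        , 362.50312267, 192.13922928],
       [  0.        ,   0.        ,   1.        ]]), 'origin': array([ 1.49872894, -0.33683473,  0.88791141]), 'orientation': array([-1.90276722, -1.2823817 ,  0.63757818])}
{'intrinsics': array([[308.13501148,   0.        , 315.67765253],
       [  0.        , 308.13501148, 197.58100929],
       [  0.        ,   0.        ,   1.        ]]), 'mount': array([[-1.50182854e-04, -9.60754512e-01, -2.77399973e-01,
         7.08812313e-02],
       [ 9.99999778e-01,  3.59725948e-05, -6.65982953e-04,
        -2.69482770e-04],
       [ 6.49824924e-04, -2.77400012e-01,  9.60754293e-01,
         3.03714820e-02],
       [ 0.00000000e+00,  0.00000000e+00,  0.00000000e+00,
         1.00000000e+00]])}
```

View pics/top0.png

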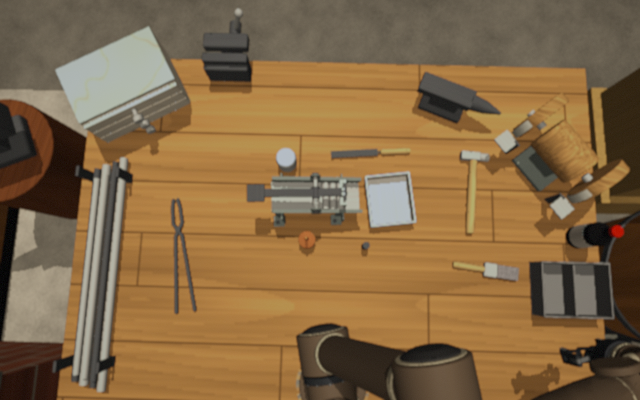

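View pics/scene0.png

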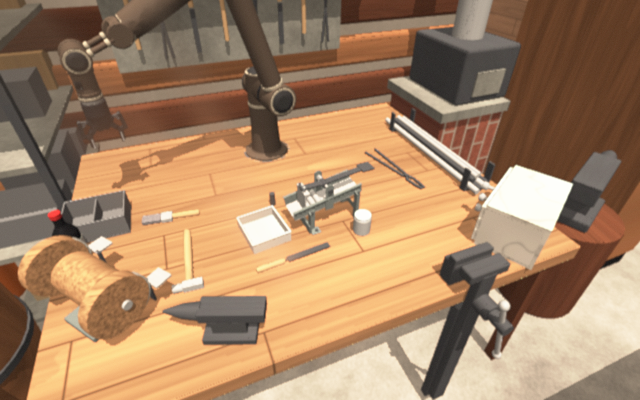

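The top picture has the chute in the middle (pad near 256,192, lip near 358,195), with the tray at about (390,200). The offcut is at (365,246), the oiler at (307,240), the tin at (286,158) and the file at (370,153). I'll enlarge this area.

```bash
python3 - <<'E'
import cv2
im=cv2.imread('pics/top0.png')[140:260,236:426]
im=cv2.resize(im,None,fx=4.2,fy=4.2,interpolation=cv2.INTER_CUBIC)
cv2.imwrite('pics/topc.png',im)
E
```

```text
(no output)
```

View pics/topc.png

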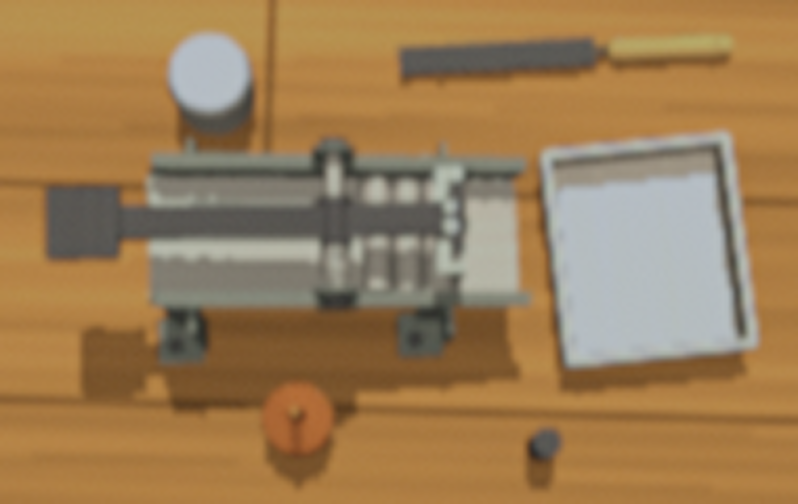

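```bash
cat > h.py <<'E'
from bench import get_state, eyes, r
import numpy as np, cv2
from scipy.spatial.transform import Rotation as R
def ray(name,uv,z):
    c=eyes.camera_info(name);K=c['intrinsics']
    if name=='wrist':
        s=get_state();T=np.eye(4);T[:3,:3]=R.from_rotvec(s['tcp_rot']).as_matrix();T[:3,3]=s['tool_pos']
        T=T@c['mount'];Rm=T[:3,:3];o=T[:3,3]
    else: Rm=R.from_rotvec(c['orientation']).as_matrix();o=np.array(c['origin'])
    d=Rm@np.linalg.inv(K)@[uv[0],uv[1],1]
    return o+d*(z-o[2])/d[2]
E
python3 - <<'E'
from h import *
P=dict(pad=(83,222,.178),padTL=(47,187,.178),padBR=(120,258,.178),pivot=(335,222,.165),cheekT=(524,161,.097),cheekB=(527,298,.097),cheekUT=(152,158,.143),cheekUB=(154,301,.143),
tTL=(543,152,.042),tTR=(729,134,.042),tBR=(757,346,.042),tBL=(567,366,.042),off=(544,443,.055),oil=(297,417,.06),tin=(209,73,.075),fA=(402,62,.004),fB=(731,46,.01))
for k,(u,v,z) in P.items():
    P[k]=ray('top',((u+.5)/4.2-.5+236,(v+.5)/4.2-.5+140),z); print(k,P[k].round(4))
d=P['pad']-P['pivot'];print('axis pad-piv',np.degrees(np.arctan2(d[1],d[0])),np.hypot(*d[:2]))
l=(P['cheekT']+P['cheekB'])/2;d=P['pad']-l;print('lip',l,np.degrees(np.arctan2(d[1],d[0])),np.hypot(*d[:2]),'exp',.297)
t=sum(P[k] for k in('tTL','tTR','tBR','tBL'))/4;print('tray',t)
for a,b in(('tTL','tTR'),('tBL','tBR'),('tTL','tBL'),('tTR','tBR'),('cheekUT','cheekT'),('cheekUB','cheekB')):
    d=P[a]-P[b];print(a,b,np.hypot(*d[:2]).round(4),np.degrees(np.arctan2(d[1],d[0])).round(2))
E
```

```text
pad [0.5424 0.2302 0.178 ]
padTL [0.5654 0.2552 0.178 ]
padBR [0.5189 0.2046 0.178 ]
pivot [0.5489 0.0636 0.165 ]
cheekT [ 0.6084 -0.0682  0.097 ]
cheekB [ 0.5104 -0.0713  0.097 ]
cheekUT [0.5942 0.1904 0.143 ]
cheekUB [0.4955 0.1849 0.143 ]
tTL [ 0.6275 -0.0869  0.042 ]
tTR [ 0.6445 -0.2245  0.042 ]
tBR [ 0.4871 -0.2438  0.042 ]
tBL [ 0.469  -0.1058  0.042 ]
off [ 0.412  -0.0883  0.055 ]
oil [0.4257 0.0886 0.06  ]
tin [0.6729 0.1596 0.075 ]
fA [0.7038 0.0181 0.004 ]
fB [ 0.721  -0.2329  0.01  ]
axis pad-piv 92.23179639248623 0.1667093674212166
lip [ 0.55939649 -0.06975059  0.097     ] 93.24621268739203 0.30041568905378235 exp 0.297
tray [ 0.55702514 -0.16525327  0.042     ]
tTL tTR 0.1386 97.06
tBL tBR 0.1392 97.46
tTL tBL 0.1596 6.78
tTR tBR 0.1586 6.98
cheekUT cheekT 0.259 93.14
cheekUB cheekB 0.2566 93.32
```

{"name": "step_arm", "arguments": {"commands": [{"x": 1, "y": 0.8, "rz": 1}, {"x": 1, "y": 0.8, "rz": 1}, {"x": 1, "y": 0.8, "rz": 1}, {"x": 1, "y": 0.8, "rz": 1}, {"x": 1, "y": 0.8, "rz": 1}, {"x": 1, "y": 0.8, "rz": 1}, {"x": 1, "y": 0.8, "rz": 1}, {"x": 1, "y": 0.8, "rz": 1}]}}

```text
$.commands[0]: bad value
```

{"name": "step_arm", "arguments": {"commands": [{"x": 1, "y": 0.8, "rz": 1}, {"x": 1, "y": 0.8, "rz": 1}, {"x": 1, "y": 0.7, "rz": 1}, {"x": 1, "y": 0.6, "rz": 1}, {"x": 1, "y": 0.6, "rz": 1}, {}]}}

```text
$.commands[0]: bad value
```

```bash
python3 - <<'E'
from h import *
s=get_state();print(s,r.tip_extent)
print(R.from_rotvec(s['tcp_rot']).as_matrix().round(3))
cv2.imwrite('pics/w1.png',eyes.grab_frame('wrist')[...,::-1])
E
```

```text
{'time': 0.1, 'joint_pos': array([-1.37473799e+00,  3.08918007e-01,  1.63508498e+00,  7.77017529e-07,
        1.19969674e+00, -6.97274539e-02]), 'joint_velocities': array([-0.00039831, -0.00218291, -0.00173664, -0.00049533,  0.00029154,
       -0.00117097]), 'effort': array([-7.89563492e-04, -4.16408443e+01, -2.77644396e+01, -8.46635453e-05,
        4.03034384e-03,  1.09570047e-05]), 'tool_pos': array([ 0.16404766, -0.60267917,  0.40354923]), 'tcp_rot': array([-3.11180805e+00, -4.15988487e-01,  2.07651647e-04]), 'contact_force': array([-0.14105706, -0.64933073,  1.19722965]), 'wrist_torque': array([-0.01080052,  0.03005721, -0.04085958]), 'finger_force': 0.0, 'finger_gap': 0.0849038183906111} 0.1734
[[ 0.965  0.263 -0.   ]
 [ 0.263 -0.965  0.002]
 [ 0.    -0.002 -1.   ]]
```

View pics/w1.png

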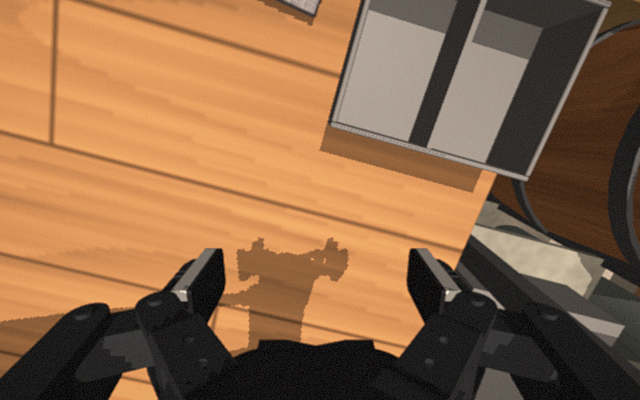

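Both moves were refused, probably because every row needs all seven numbers. The wrist picture only shows the bin (470,90) and the open fingers, still at the start pose. I'll resend with full rows.

{"name": "step_arm", "arguments": {"commands": [{"rx": 0, "ry": 0, "rz": 1, "x": 1, "y": 0.8, "z": 0, "hand": 85}, {"rx": 0, "ry": 0, "rz": 1, "x": 1, "y": 0.8, "z": 0, "hand": 85}, {"rx": 0, "ry": 0, "rz": 1, "x": 1, "y": 0.8, "z": 0, "hand": 85}, {"rx": 0, "ry": 0, "rz": 1, "x": 1, "y": 0.8, "z": 0, "hand": 85}, {"rx": 0, "ry": 0, "rz": 1, "x": 1, "y": 0.8, "z": 0, "hand": 85}, {"rx": 0, "ry": 0, "rz": 1, "x": 1, "y": 0.8, "z": 0, "hand": 85}, {"rx": 0, "ry": 0, "rz": 1, "x": 1, "y": 0.8, "z": 0, "hand": 85}]}}

```text
time: 0.85
tool_pos: [0.3751, -0.4338, 0.4044]
tcp_rot: [-2.754, -1.51, 0.0]
contact_force: [0.3, -0.7, -0.6]
finger_gap: 0.0854
finger_force: 0.0
```

{"name": "step_arm", "arguments": {"commands": [{"rx": 0, "ry": 0, "rz": 1, "x": 1, "y": 0.8, "z": 0, "hand": 85}, {"rx": 0, "ry": 0, "rz": 1, "x": 1, "y": 0.8, "z": 0, "hand": 85}, {"rx": 0, "ry": 0, "rz": 1, "x": 1, "y": 0.8, "z": 0, "hand": 85}, {"rx": 0, "ry": 0, "rz": 1, "x": 1, "y": 0.8, "z": 0, "hand": 85}, {"rx": 0, "ry": 0, "rz": 1, "x": 1, "y": 0.8, "z": 0, "hand": 85}, {"rx": 0, "ry": 0, "rz": 1, "x": 1, "y": 0.7, "z": 0, "hand": 85}, {"rx": 0, "ry": 0, "rz": 0, "x": 0, "y": 0, "z": 0, "hand": 85}]}}

```text
time: 1.55
tool_pos: [0.557, -0.2911, 0.4043]
tcp_rot: [2.151, 2.289, 0.003]
contact_force: [-0.3, -0.4, -0.4]
finger_gap: 0.0851
finger_force: 0.0
```

```bash
python3 - <<'E'
from h import *
s=get_state();print(s['joint_pos'],s['tool_pos'])
print(R.from_rotvec(s['tcp_rot']).as_matrix().round(3))
cv2.imwrite('pics/w2.png',eyes.grab_frame('wrist')[...,::-1])
E
```

```text
[-0.55134997  0.31481609  1.625775    0.00211359  1.20032357 -0.61418382] [ 0.556995   -0.2911319   0.40430578]
[[-0.062  0.998  0.002]
 [ 0.998  0.062  0.001]
 [ 0.001  0.002 -1.   ]]
```

View pics/w2.png

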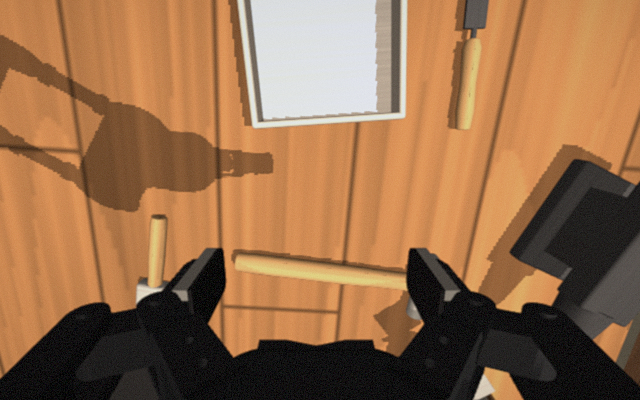

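The wrist picture shows the tray's far wall with rim corners at (252,126) and (406,117). The hammer handle runs from (237,262) to (405,280).

```bash
python3 - <<'E'
from h import *
for uv,z in(((252,126),.042),((406,117),.042),((237,256),.02),((405,274),.02)): print(ray('wrist',uv,z).round(4))
E
```

```text
[ 0.4857 -0.2429  0.042 ]
[ 0.6458 -0.2242  0.042 ]
[ 0.4627 -0.4059  0.02  ]
[ 0.6781 -0.4185  0.02  ]
```

{"name": "step_arm", "arguments": {"commands": [{"rx": 0, "ry": 0, "rz": 0, "x": 0, "y": 0, "z": -1, "hand": 85}, {"rx": 0, "ry": 0, "rz": 0, "x": 0, "y": 0, "z": -1, "hand": 85}, {"rx": 0, "ry": 0, "rz": 0, "x": 0, "y": 0, "z": -1, "hand": 85}, {"rx": 0, "ry": 0, "rz": 0, "x": 0, "y": 0, "z": -1, "hand": 85}, {"rx": 0, "ry": 0, "rz": 0, "x": 0, "y": 0, "z": -1, "hand": 85}, {"rx": 0, "ry": 0, "rz": 0, "x": 0, "y": 0, "z": -1, "hand": 85}, {"rx": 0, "ry": 0, "rz": 0, "x": 0, "y": 0, "z": -1, "hand": 85}, {"rx": 0, "ry": 0, "rz": 0, "x": 0, "y": 0, "z": -0.4, "hand": 85}]}}

```text
time: 2.4
tool_pos: [0.5515, -0.294, 0.1791]
tcp_rot: [-2.156, -2.276, 0.003]
contact_force: [-0.6, -0.5, -0.4]
finger_gap: 0.0851
finger_force: 0.0
```

{"name": "step_arm", "arguments": {"commands": [{"rx": 0, "ry": 0, "rz": 0, "x": 0, "y": 0.3, "z": 0, "hand": 85}, {"rx": 0, "ry": 0, "rz": 0, "x": 0, "y": 0.3, "z": 0, "hand": 85}, {"rx": 0, "ry": 0, "rz": 0, "x": 0, "y": 0.3, "z": 0, "hand": 85}, {"rx": 0, "ry": 0, "rz": 0, "x": 0, "y": 0.3, "z": 0, "hand": 85}, {"rx": 0, "ry": 0, "rz": 0, "x": 0, "y": 0.2, "z": 0, "hand": 85}, {"rx": 0, "ry": 0, "rz": 0, "x": 0, "y": 0.2, "z": 0, "hand": 85}, {"rx": 0, "ry": 0, "rz": 0, "x": 0, "y": 0.2, "z": 0, "hand": 85}, {"rx": 0, "ry": 0, "rz": 0, "x": 0, "y": 0.2, "z": 0, "hand": 85}]}}

```text
time: 3.2
tool_pos: [0.5543, -0.2342, 0.1833]
tcp_rot: [2.156, 2.283, -0.001]
contact_force: [-1.0, -2.5, 2.6]
finger_gap: 0.085
finger_force: 1.6
```

{"name": "step_arm", "arguments": {"commands": [{"rx": 0, "ry": 0, "rz": 0, "x": 0, "y": 0.2, "z": 0, "hand": 85}, {"rx": 0, "ry": 0, "rz": 0, "x": 0, "y": 0.2, "z": 0, "hand": 85}, {"rx": 0, "ry": 0, "rz": 0, "x": 0, "y": 0.2, "z": 0, "hand": 85}, {"rx": 0, "ry": 0, "rz": 0, "x": 0, "y": 0.2, "z": 0, "hand": 85}, {"rx": 0, "ry": 0, "rz": 0, "x": 0, "y": 0.2, "z": 0, "hand": 85}, {"rx": 0, "ry": 0, "rz": 0, "x": 0, "y": 0.2, "z": 0, "hand": 85}, {"rx": 0, "ry": 0, "rz": 0, "x": 0, "y": 0.1, "z": 0, "hand": 85}, {"rx": 0, "ry": 0, "rz": 0, "x": 0, "y": 0.1, "z": 0, "hand": 85}]}}

```text
time: 4.0
tool_pos: [0.5542, -0.1918, 0.1827]
tcp_rot: [2.157, 2.283, -0.0]
contact_force: [-0.3, -4.2, 3.4]
finger_gap: 0.0847
finger_force: 2.3
```

{"name": "step_arm", "arguments": {"commands": [{"rx": 0, "ry": 0, "rz": 0, "x": 0, "y": 0.1, "z": 0, "hand": 85}, {"rx": 0, "ry": 0, "rz": 0, "x": 0, "y": 0.1, "z": 0, "hand": 85}, {"rx": 0, "ry": 0, "rz": 0, "x": 0, "y": 0.1, "z": 0, "hand": 85}]}}

```text
time: 4.3
tool_pos: [0.5541, -0.183, 0.1827]
tcp_rot: [2.158, 2.283, -0.0]
contact_force: [-0.5, -3.5, 2.9]
finger_gap: 0.0848
finger_force: 2.3
```

{"name": "step_arm", "arguments": {"commands": [{"rx": 0, "ry": 0, "rz": 0, "x": 0, "y": 0.1, "z": 0, "hand": 85}, {"rx": 0, "ry": 0, "rz": 0, "x": 0, "y": 0.1, "z": 0, "hand": 85}, {"rx": 0, "ry": 0, "rz": 0, "x": 0, "y": 0.1, "z": 0, "hand": 85}]}}

```text
time: 4.6
tool_pos: [0.5541, -0.1738, 0.1827]
tcp_rot: [-2.158, -2.283, 0.0]
contact_force: [-0.9, -4.7, 3.9]
finger_gap: 0.0851
finger_force: 2.3
```

{"name": "step_arm", "arguments": {"commands": [{"rx": 0, "ry": 0, "rz": 0, "x": 0, "y": 0.1, "z": 0, "hand": 85}, {"rx": 0, "ry": 0, "rz": 0, "x": 0, "y": 0.1, "z": 0, "hand": 85}]}}

```text
time: 4.8
tool_pos: [0.5541, -0.1678, 0.1826]
tcp_rot: [-2.158, -2.283, 0.0]
contact_force: [-1.2, -4.8, 2.8]
finger_gap: 0.0849
finger_force: 2.3
```

{"name": "step_arm", "arguments": {"commands": [{"rx": 0, "ry": 0, "rz": 0, "x": 0, "y": 0.1, "z": 0, "hand": 85}]}}

```text
time: 4.9
tool_pos: [0.554, -0.1667, 0.1827]
tcp_rot: [2.154, 2.282, -0.005]
contact_force: [-2.6, -20.9, 0.9]
finger_gap: 0.0849
finger_force: 10.3
```

{"name": "step_arm", "arguments": {"commands": [{"rx": 0, "ry": 0, "rz": 0, "x": 0, "y": 0.1, "z": 0, "hand": 85}]}}

```text
time: 5.0
tool_pos: [0.554, -0.1659, 0.1829]
tcp_rot: [2.152, 2.28, -0.01]
contact_force: [-5.3, -29.5, 0.4]
finger_gap: 0.0848
finger_force: 14.7
```

```bash
python3 - <<'E'
from h import *
s=get_state();print(s['tool_pos'],s['contact_force'],s['wrist_torque'])
a=eyes.grab_frame('top');cv2.imwrite('pics/t2.png',cv2.resize(a[150:260,266:416],None,fx=5,fy=5,interpolation=cv2.INTER_CUBIC)[...,::-1])
E
```

```text
[ 0.55395022 -0.16585572  0.18291961] [ -5.28607446 -29.51478094   0.42703874] [-4.3529847   0.8006541  -0.91541334]
```

View pics/t2.png

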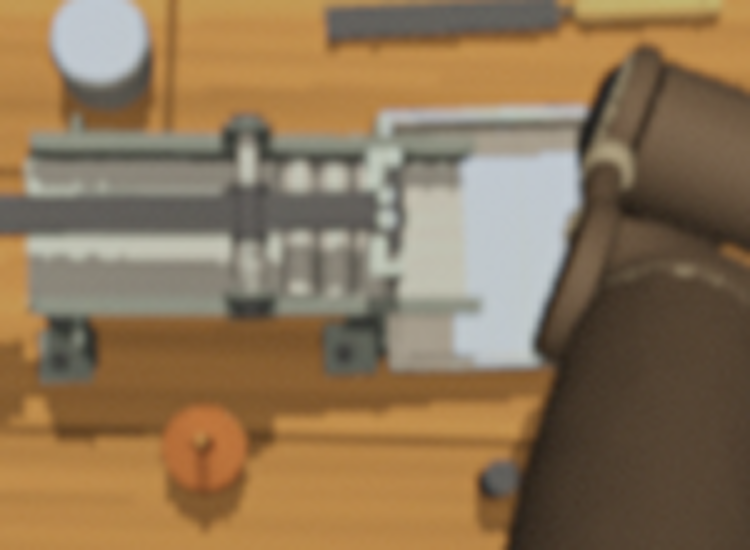

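The tray is home: its near wall is under the gate line at about (385,120)-(390,365) and looks parallel to the chute, and the bystanders haven't moved. I'll back off, rise and close the fingers.

{"name": "step_arm", "arguments": {"commands": [{"rx": 0, "ry": 0, "rz": 0, "x": 0, "y": -0.2, "z": 0, "hand": 85}, {"rx": 0, "ry": 0, "rz": 0, "x": 0, "y": -0.3, "z": 0, "hand": 85}, {"rx": 0, "ry": 0, "rz": 0, "x": 0, "y": -0.6, "z": 0, "hand": 85}, {"rx": 0, "ry": 0, "rz": 0, "x": 0, "y": -0.9, "z": 0, "hand": 85}, {"rx": 0, "ry": 0, "rz": 0, "x": 0, "y": 0, "z": 0.5, "hand": 85}, {"rx": 0, "ry": 0, "rz": 0, "x": 0, "y": 0, "z": 1, "hand": 85}, {"rx": 0, "ry": 0, "rz": 0, "x": 0, "y": 0, "z": 1, "hand": 0}, {"rx": 0, "ry": 0, "rz": 0, "x": 0, "y": 0, "z": 1, "hand": 0}]}}

```text
time: 5.85
tool_pos: [0.5539, -0.2216, 0.2887]
tcp_rot: [-2.157, -2.282, -0.001]
contact_force: [0.8, 0.6, 0.1]
finger_gap: 0.0581
finger_force: 0.0
```

{"name": "step_arm", "arguments": {"commands": [{"rx": 0, "ry": 0, "rz": 0, "x": 0, "y": 0, "z": 1, "hand": 0}, {"rx": 0, "ry": 0, "rz": 0, "x": 0, "y": 0, "z": 1, "hand": 0}, {"rx": 0, "ry": 0, "rz": 0, "x": 0, "y": 0, "z": 1, "hand": 0}, {"rx": 0, "ry": 0, "rz": 0, "x": 0, "y": 0, "z": 1, "hand": 0}, {"rx": 0, "ry": 0, "rz": 0, "x": 0, "y": 0, "z": 1, "hand": 0}, {"rx": 0, "ry": 0, "rz": 0, "x": 0, "y": 0, "z": 0, "hand": 0}]}}

```text
time: 6.45
tool_pos: [0.5554, -0.2221, 0.4438]
tcp_rot: [2.151, 2.277, 0.006]
contact_force: [0.7, -0.7, 1.5]
finger_gap: 0.0002
finger_force: 0.0
```

```bash
python3 - <<'E'
from h import *
s=get_state();print(s['tool_pos'],s['contact_force'],s['finger_gap'])
a=eyes.grab_frame('wrist');cv2.imwrite('pics/w3.png',a[...,::-1])
E
```

```text
[ 0.55538183 -0.22210513  0.44376495] [ 0.74973825 -0.66634303  1.50058264] 0.00021671701514749947
```

View pics/w3.png

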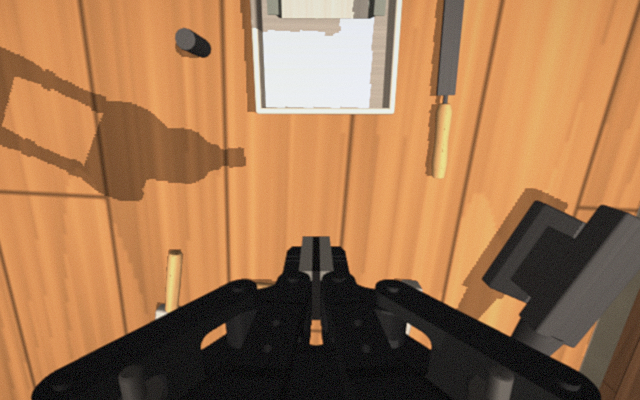

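The wrist picture shows the tray's far rim at (258,112)-(396,112), square to the gripper and centred under the lip (282-368,18). I'll check that numerically and move over the pad.

```bash
python3 - <<'E'
from h import *
for uv,z in(((258,112),.042),((396,112),.042),((282,18),.065),((368,18),.065)): print(ray('wrist',uv,z).round(4))
E
```

```text
[ 0.4871 -0.1591  0.042 ]
[ 0.6459 -0.1501  0.042 ]
[ 0.5146 -0.0667  0.065 ]
[ 0.6003 -0.0618  0.065 ]
```

{"name": "step_arm", "arguments": {"commands": [{"rx": 0, "ry": 0, "rz": 0, "x": 0, "y": 1, "z": 0, "hand": 0}, {"rx": 0, "ry": 0, "rz": 0, "x": 0, "y": 1, "z": 0, "hand": 0}, {"rx": 0, "ry": 0, "rz": 0, "x": 0, "y": 1, "z": 0, "hand": 0}, {"rx": 0, "ry": 0, "rz": 0, "x": 0, "y": 1, "z": 0, "hand": 0}, {"rx": 0, "ry": 0, "rz": 0, "x": 0, "y": 1, "z": 0, "hand": 0}, {"rx": 0, "ry": 0, "rz": 0, "x": 0, "y": 1, "z": 0, "hand": 0}, {"rx": 0, "ry": 0, "rz": 0, "x": 0, "y": 0.5, "z": 0, "hand": 0}, {"rx": 0, "ry": 0, "rz": 0, "x": 0, "y": 0, "z": 0, "hand": 0}]}}

```text
time: 7.3
tool_pos: [0.5536, -0.0254, 0.4364]
tcp_rot: [-2.153, -2.285, 0.002]
contact_force: [0.8, -1.1, -0.3]
finger_gap: -0.0001
finger_force: 0.0
```

```bash
python3 - <<'E'
from h import *
s=get_state();print(s['tool_pos'],s['contact_force'],s['finger_gap'])
a=eyes.grab_frame('wrist');cv2.imwrite('pics/w4.png',a[...,::-1])
E
```

```text
[ 0.55362158 -0.02538119  0.43640294] [ 0.79103755 -1.07959553 -0.31781903] -0.00012172024727648506
```

View pics/w4.png

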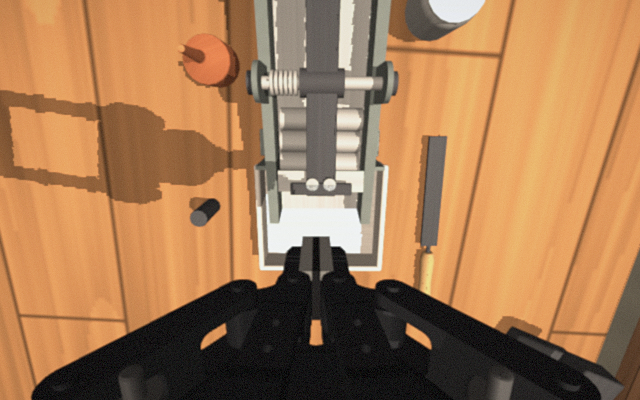

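The view shows the tray under the lip with all three blanks still behind the gate. The lever lies along column 321 and the pivot is at (322,82). Now to the pad.

```bash
python3 - <<'E'
from h import *
for uv,z in(((322,82),.163),((323,2),.175)): print(ray('wrist',uv,z).round(4))
E
```

```text
[0.5531 0.0633 0.163 ]
[0.5505 0.1119 0.175 ]
```

{"name": "step_arm", "arguments": {"commands": [{"rx": 0, "ry": 0, "rz": 0, "x": 0, "y": 1, "z": 0, "hand": 0}, {"rx": 0, "ry": 0, "rz": 0, "x": 0, "y": 1, "z": 0, "hand": 0}, {"rx": 0, "ry": 0, "rz": 0, "x": 0, "y": 1, "z": 0, "hand": 0}, {"rx": 0, "ry": 0, "rz": 0, "x": 0, "y": 1, "z": 0, "hand": 0}, {"rx": 0, "ry": 0, "rz": 0, "x": 0, "y": 1, "z": 0, "hand": 0}, {"rx": 0, "ry": 0, "rz": 0, "x": 0, "y": 1, "z": 0, "hand": 0}, {"rx": 0, "ry": 0, "rz": 0, "x": 0, "y": 0, "z": 0, "hand": 0}]}}

```text
time: 8.05
tool_pos: [0.5544, 0.1543, 0.4373]
tcp_rot: [-2.155, -2.285, -0.001]
contact_force: [0.4, 0.7, 0.2]
finger_gap: -0.0
finger_force: 0.0
```

{"name": "step_arm", "arguments": {"commands": [{"rx": 0, "ry": 0, "rz": 0, "x": -0.1, "y": 0.85, "z": 0, "hand": 0}, {"rx": 0, "ry": 0, "rz": 0, "x": -0.1, "y": 0.85, "z": 0, "hand": 0}, {"rx": 0, "ry": 0, "rz": 0, "x": -0.18, "y": 0.85, "z": 0, "hand": 0}, {"rx": 0, "ry": 0, "rz": 0, "x": 0, "y": 0, "z": -0.8, "hand": 0}, {"rx": 0, "ry": 0, "rz": 0, "x": 0, "y": 0, "z": -0.8, "hand": 0}, {"rx": 0, "ry": 0, "rz": 0, "x": 0, "y": 0, "z": -0.6, "hand": 0}, {"rx": 0, "ry": 0, "rz": 0, "x": 0, "y": 0, "z": 0, "hand": 0}]}}

```text
time: 8.75
tool_pos: [0.542, 0.2273, 0.368]
tcp_rot: [-2.158, -2.28, 0.011]
contact_force: [-1.0, 0.6, 0.3]
finger_gap: 0.0002
finger_force: 0.0
```

```bash
python3 - <<'E'
from h import *
s=get_state();print(s['tool_pos'],s['contact_force'],s['joint_pos'])
a=eyes.grab_frame('scene');cv2.imwrite('pics/s4.png',cv2.resize(a[130:250,230:390],None,fx=5,fy=5,interpolation=cv2.INTER_CUBIC)[...,::-1])
E
```

```text
[0.54202697 0.22727804 0.36796525] [-0.99142163  0.581503    0.27493939] [ 3.23215243e-01  2.76413325e-01  1.75353983e+00 -1.13980729e-03
  1.11919061e+00  2.68798541e-01]
```

View pics/s4.png

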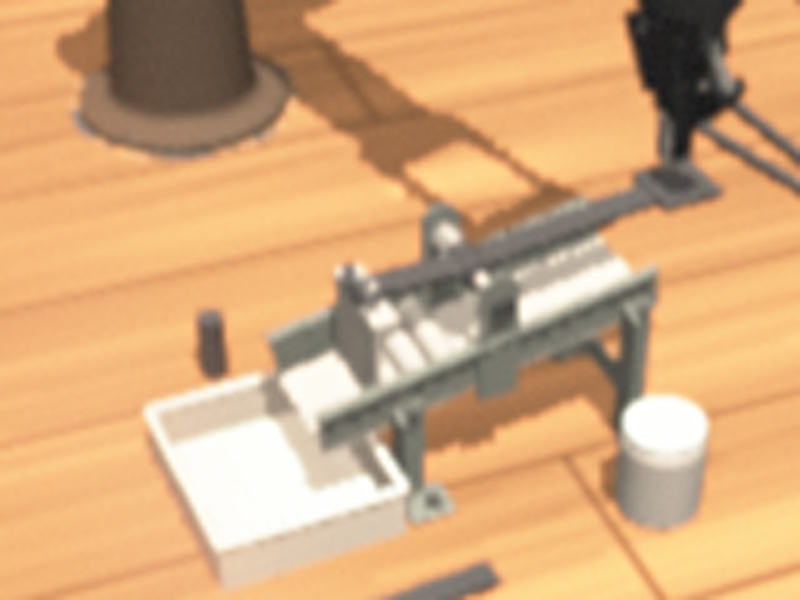

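The fingertips are just above the middle of the pad (680,180). I'll press now.

{"name": "step_arm", "arguments": {"commands": [{"rx": 0, "ry": 0, "rz": 0, "x": 0, "y": 0, "z": -0.35, "hand": 0}, {"rx": 0, "ry": 0, "rz": 0, "x": 0, "y": 0, "z": -0.25, "hand": 0}, {"rx": 0, "ry": 0, "rz": 0, "x": 0, "y": 0, "z": -0.25, "hand": 0}, {"rx": 0, "ry": 0, "rz": 0, "x": 0, "y": 0, "z": 0, "hand": 0}]}}

```text
time: 9.2
tool_pos: [0.5428, 0.2294, 0.3457]
tcp_rot: [-2.158, -2.283, 0.0]
contact_force: [-0.2, -1.1, 0.9]
finger_gap: -0.0001
finger_force: 0.0
```

{"name": "step_arm", "arguments": {"commands": [{"rx": 0, "ry": 0, "rz": 0, "x": 0, "y": 0, "z": -0.4, "hand": 0}, {"rx": 0, "ry": 0, "rz": 0, "x": 0, "y": 0, "z": -0.4, "hand": 0}, {"rx": 0, "ry": 0, "rz": 0, "x": 0, "y": 0, "z": -0.3, "hand": 0}, {"rx": 0, "ry": 0, "rz": 0, "x": 0, "y": 0, "z": 0, "hand": 0}]}}

```text
time: 9.6
tool_pos: [0.5427, 0.2296, 0.3118]
tcp_rot: [-2.158, -2.283, 0.001]
contact_force: [1.8, 2.7, 3.3]
finger_gap: -0.0002
finger_force: 2.1
```

{"name": "step_arm", "arguments": {"commands": [{"rx": 0, "ry": 0, "rz": 0, "x": 0, "y": 0, "z": -0.23, "hand": 0}, {"rx": 0, "ry": 0, "rz": 0, "x": 0, "y": 0, "z": 0, "hand": 0}, {"rx": 0, "ry": 0, "rz": 0, "x": 0, "y": 0, "z": 0, "hand": 0}, {"rx": 0, "ry": 0, "rz": 0, "x": 0, "y": 0, "z": 0, "hand": 0}, {"rx": 0, "ry": 0, "rz": 0, "x": 0, "y": 0, "z": 0, "hand": 0}, {"rx": 0, "ry": 0, "rz": 0, "x": 0, "y": 0, "z": 0, "hand": 0}, {"rx": 0, "ry": 0, "rz": 0, "x": 0, "y": 0, "z": 0, "hand": 0}, {"rx": 0, "ry": 0, "rz": 0, "x": 0, "y": 0, "z": 0, "hand": 0}]}}

```text
time: 10.4
tool_pos: [0.5427, 0.2292, 0.3063]
tcp_rot: [2.158, 2.283, -0.001]
contact_force: [-0.5, -0.6, 3.8]
finger_gap: -0.0
finger_force: 2.0
```

{"name": "step_arm", "arguments": {"commands": [{"rx": 0, "ry": 0, "rz": 0, "x": 0, "y": 0, "z": 0, "hand": 0}, {"rx": 0, "ry": 0, "rz": 0, "x": 0, "y": 0, "z": 0, "hand": 0}, {"rx": 0, "ry": 0, "rz": 0, "x": 0, "y": 0, "z": 0, "hand": 0}, {"rx": 0, "ry": 0, "rz": 0, "x": 0, "y": 0, "z": 0, "hand": 0}, {"rx": 0, "ry": 0, "rz": 0, "x": 0, "y": 0, "z": 0, "hand": 0}, {"rx": 0, "ry": 0, "rz": 0, "x": 0, "y": 0, "z": 0, "hand": 0}, {"rx": 0, "ry": 0, "rz": 0, "x": 0, "y": 0, "z": 0, "hand": 0}, {"rx": 0, "ry": 0, "rz": 0, "x": 0, "y": 0, "z": 0, "hand": 0}]}}

```text
time: 11.2
tool_pos: [0.5427, 0.2294, 0.3062]
tcp_rot: [-2.158, -2.283, 0.0]
contact_force: [-0.5, -1.8, 5.0]
finger_gap: -0.0001
finger_force: 1.9
```

```bash
python3 - <<'E'
from h import *
s=get_state();print(s['tool_pos'],s['contact_force'])
a=eyes.grab_frame('scene')[130:250,230:390];b=eyes.grab_frame('top')[160:240,266:416]
a=cv2.resize(a,(600,450),interpolation=cv2.INTER_CUBIC);cv2.imwrite('pics/s5.png',a[...,::-1])
cv2.imwrite('pics/t5.png',b[...,::-1])
E
```

```text
[0.54272522 0.22941044 0.30622597] [-0.46132375 -1.84622013  4.95490704]
```

View pics/s5.png

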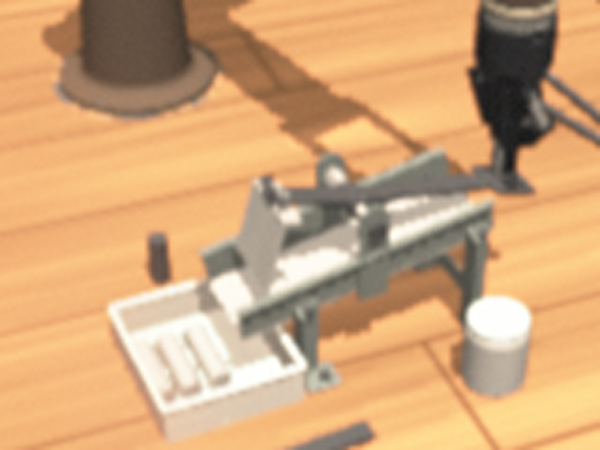

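All three blanks lie in the tray, at about (160,370), (180,360) and (210,350). I'll let the lever up gently and get clear.

{"name": "step_arm", "arguments": {"commands": [{"rx": 0, "ry": 0, "rz": 0, "x": 0, "y": 0, "z": 0.25, "hand": 0}, {"rx": 0, "ry": 0, "rz": 0, "x": 0, "y": 0, "z": 0.25, "hand": 0}, {"rx": 0, "ry": 0, "rz": 0, "x": 0, "y": 0, "z": 0.25, "hand": 0}, {"rx": 0, "ry": 0, "rz": 0, "x": 0, "y": 0, "z": 0.25, "hand": 0}, {"rx": 0, "ry": 0, "rz": 0, "x": 0, "y": 0, "z": 0.25, "hand": 0}, {"rx": 0, "ry": 0, "rz": 0, "x": 0, "y": 0, "z": 0.25, "hand": 0}, {"rx": 0, "ry": 0, "rz": 0, "x": 0, "y": 0, "z": 0.3, "hand": 0}, {"rx": 0, "ry": 0, "rz": 0, "x": 0, "y": 0, "z": 0.5, "hand": 0}]}}

```text
time: 12.1
tool_pos: [0.5422, 0.229, 0.3746]
tcp_rot: [-2.157, -2.282, 0.005]
contact_force: [-0.5, 0.1, 0.3]
finger_gap: 0.0001
finger_force: 0.0
```

{"name": "step_arm", "arguments": {"commands": [{"rx": 0, "ry": 0, "rz": 0, "x": 0, "y": 0, "z": 0.8, "hand": 0}, {"rx": 0, "ry": 0, "rz": 0, "x": 0, "y": 0, "z": 0.8, "hand": 0}, {"rx": 0, "ry": 0, "rz": 0, "x": 0, "y": 0, "z": 0, "hand": 0}, {"rx": 0, "ry": 0, "rz": 0, "x": 0, "y": 0, "z": 0, "hand": 0}, {"rx": 0, "ry": 0, "rz": 0, "x": 0, "y": 0, "z": 0, "hand": 0}]}}

```text
time: 12.6
tool_pos: [0.5422, 0.2292, 0.422]
tcp_rot: [-2.157, -2.282, 0.003]
contact_force: [0.4, 0.5, -1.3]
finger_gap: -0.0003
finger_force: 0.0
```

```bash
python3 - <<'E'
from h import *
s=get_state();print(s['tool_pos'],s['contact_force'],s['time'])
def al(a,b,x0,y0,x1,y1):   # match patch of old image a in new image b
    t=a[y0:y1,x0:x1];m=cv2.matchTemplate(b[y0-6:y1+6,x0-6:x1+6],t,cv2.TM_CCOEFF_NORMED);_,v,_,p=cv2.minMaxLoc(m);return round(v,3),(p[0]-6,p[1]-6)
S0=cv2.imread('pics/scene0.png');S=eyes.grab_frame('scene')[...,::-1].copy();cv2.imwrite('pics/s6.png',S)
print('gate/lever shut vs start',al(S0,S,294,180,325,205))
# tray vs. the settled pressed frame and the frame right before pressing
s4=cv2.resize(cv2.imread('pics/s4.png'),(160,120),interpolation=cv2.INTER_AREA)
n=S[130:250,230:390]
print('tray far side corner',al(s4,n,28,76,52,118),'front',al(s4,n,44,100,84,118))
for k,(x0,y0,x1,y1) in dict(offcut=(266,188,280,208),tin=(350,205,376,238),file=(254,240,332,274)).items(): print(k,al(S0,S,x0,y0,x1,y1))
T0=cv2.imread('pics/top0.png');T=eyes.grab_frame('top')[...,::-1]
print('oiler',al(T0,T,296,230,318,252),'offcut',al(T0,T,358,238,374,256))
E
```

```text
[0.5422471  0.22921413 0.42198823] [ 0.36854723  0.45247743 -1.26830672] 12.6
gate/lever shut vs start (0.952, (0, 0))
tray far side corner (0.909, (0, 0)) front (0.858, (6, -2))
offcut (0.884, (0, 1))
tin (1.0, (0, 0))
file (0.847, (0, 0))
oiler (0.998, (0, 0)) offcut (0.999, (0, 0))
```

Lever, gate and bystanders match the start. One finer check that the falling blanks didn't knock the tray off the plate.

```bash
python3 - <<'E'
from h import *
a=cv2.imread('pics/s4.png');b=cv2.resize(cv2.imread('pics/s6.png')[130:250,230:390],None,fx=5,fy=5,interpolation=cv2.INTER_CUBIC)
def cross(row):
    v=row.astype(float);i=np.argmax(v>120);return i-(v[i]-120)/(v[i]-v[i-1])
for y in range(430,560,20):
    print(y,*[round(cross(cv2.blur(im,(5,5))[y,100:320,0])+100,1) for im in(a,b)])
# top view: outer far edge of the tray, scanned from outside at rim height
T=cv2.blur(eyes.grab_frame('top')[...,2],(1,1))
from scipy.ndimage import map_coordinates
for v in range(188,216,5):
    p=map_coordinates(T.astype(float),[np.full(400,v),np.linspace(400,360,400)],order=1);i=np.argmax(p>120);print(ray('top',(np.linspace(400,360,400)[i],v),.042).round(4),end=' ')
E
```

```text
430 100.9 100.6
450 100.5 100.3
470 100.2 100.1
490 100.1 100.0
510 100.1 100.0
530 100.2 100.1
550 100.2 100.1
[ 0.5907 -0.1592  0.042 ] [ 0.575  -0.1595  0.042 ] [ 0.5594 -0.1605  0.042 ] [ 0.5438 -0.1617  0.042 ] [ 0.5283 -0.1626  0.042 ] [ 0.5128 -0.1629  0.042 ]
```

```bash
python3 - <<'E'
from h import *
a=cv2.imread('pics/s4.png');b=cv2.resize(cv2.imread('pics/s6.png')[130:250,230:390],None,fx=5,fy=5,interpolation=cv2.INTER_CUBIC)
for y in (450,480,510):
    for im in(a,b): print(y,im[y,130:240:4,0])
def pc(x0,y0,x1,y1):
    f=[cv2.cvtColor(i[y0:y1,x0:x1],cv2.COLOR_BGR2GRAY).astype(np.float32) for i in(a,b)]
    W=np.eye(2,3,dtype=np.float32);c,W=cv2.findTransformECC(f[0],f[1],W,cv2.MOTION_TRANSLATION);return round(c,4),W[:,2].round(2)
print('corner near low',pc(190,500,300,595),'left corner',pc(110,380,185,470),'right corner',pc(370,460,415,550),'tin',pc(600,380,720,540))
# scale: px per mm of tray motion along chute in this crop
c=eyes.camera_info('scene');Rm=R.from_rotvec(c['orientation']).as_matrix()
def pr(p): q=c['intrinsics']@(Rm.T@(np.array(p)-c['origin']));return q[:2]/q[2]
print('5mm away from plate moves',5*(pr((.56,-.155,.042))-pr((.56,-.15,.042))))
E
```

```text
450 [138 138 136 132 128 121 120 140 184 230 245 243 244 249 250 250 249 249
 249 249 249 249 249 249 249 250 250 250]
450 [133 134 133 131 124 117 118 139 184 228 243 240 240 242 242 240 241 246
 248 240 231 228 232 234 232 228 230 231]
480 [127 127 128 129 126 128 130 129 129 125 122 143 189 233 243 246 247 248
 248 248 248 249 249 249 249 249 249 248]
480 [124 123 123 124 125 124 125 126 123 119 118 141 188 231 237 233 230 230
 226 218 200 175 162 174 202 223 233 234]
510 [128 128 130 129 131 129 129 130 131 131 130 129 129 126 124 140 190 239
 243 242 245 248 249 250 249 249 249 249]
510 [126 126 127 127 126 126 126 125 126 127 127 125 122 119 118 136 187 236
 240 233 229 227 223 214 201 170 158 179]
corner near low (0.73, array([-0.62,  1.74], dtype=float32)) left corner (0.9955, array([-0.08, -0.06], dtype=float32)) right corner (0.9972, array([-0.  ,  0.11], dtype=float32)) tin (0.9998, array([-0.01, -0.01], dtype=float32))
5mm away from plate moves [-6.98845863  1.80936659]
```

The tray edges moved less than 0.1 mm through the drop, so it is still home and square. Handing in.

```bash
python3 -c "
from bench import hand_in
print(hand_in())"
```

```text
the job is handed in; nothing more can be done
None
```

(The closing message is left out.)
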